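# Slide the plate out to its line

## Task

On the dark setting block, push the aluminium plate with the orange line flat across the top towards the block's yellow-striped front edge, until it sticks out over that edge just as far as its orange line: the line lies right above the edge and the plate sits square to it. Only push it with the fingertips, never lift or tip it, leave the plate with the blue line where it is, and do not disturb the other things around.

Things in the scene. Friction and masses are not known exactly. Their poses are not given: they have to be found in the camera images.
- orange_plate: bare aluminium plate, 100 (x) x 90 (y) x 8 mm thick, about 0.19 kg, lying on the block, with a 5 mm wide orange line across its top, centred 30 mm from its front end. Origin: centre of its underside; x runs from the front end (-50 mm, nearest the striped edge) to the rear end (+50 mm), z up. It starts set back on the block, up to 12 degrees askew
- orange_plate_line (a point): centre of the orange line, on the plate's top face, 20 mm ahead (-x) of the plate's centre
- blue_plate: plate like the orange-lined one in size and axes but with a blue line; to be left alone. The two lie side by side on the block, about 130 mm between centres, either one on the left
- block: dark rectangular block, 200 (x) x 270 (y) x 40 mm high, fixed to the worktop, flat smooth top 40 mm above the worktop. Origin: centre of its underside; the -x face is the front, towards the robot (turned up to about 14 degrees), with a yellow stripe just below its top edge
- block_edge (a point): middle of the block's front top edge (x = -100 mm, z = 40 mm in the block's frame); the edge runs along the block's y axis
- post: black rubber post, 25 mm in diameter, 37 mm high, standing loose on the block's top near the middle of its rear edge (about 86 mm behind the block's centre); origin: centre of its underside. Bystander
- beaker: clear beaker, 74 mm wide, 92 mm high, standing on the worktop to the left; origin: centre of its underside. Bystander
- vial_a: vial with black cap, 22 mm wide, 58 mm high, standing on the worktop to the left; origin: centre of its underside. Bystander
- vial_b: vial with white cap, 22 mm wide, 58 mm high, standing on the worktop to the left; origin: centre of its underside. Bystander
- tape: roll of tan tape, 104 mm wide, 25 mm high, lying on the worktop to the right; origin: centre of its underside. Bystander
- marker: white marker pen with red cap, 135 mm long (along its y), 17 mm thick, lying on the worktop to the right; origin: centre of its underside. Bystander
Mind the look-alikes: they are no part of the job. What is shaped like the orange_plate but red is not meant.

How it is judged:
At the end, for the whole second after the job is handed in: The orange line is within 5 mm of straight above the block's front edge, the plate is within 0.12 rad (7 degrees) of square to it, lying flat and at rest on the block, and the blue-lined plate is within 8 mm of where it started (x of orange_plate_line in the frame of block between -0.105 and -0.095 m and angle between the x axis of orange_plate and the x axis of block, either way round below 0.12 rad and z of orange_plate in the frame of block between 0.037 and 0.043 m and angle between orange_plate's own z axis and vertical below 0.05 rad and linear speed of orange_plate below 0.01 m/s and distance of blue_plate from where it was at the start of the episode below 0.008 m); the robot touches nothing.
It fails at once if the orange-lined plate is lifted off the block (more than 8 mm) or tipped (more than 0.15 rad) (z of orange_plate in the frame of block above 0.048 m or angle between orange_plate's own z axis and vertical above 0.15 rad).
It fails at once if the blue-lined plate is moved by more than 8 mm (distance of blue_plate from where it was at the start of the episode above 0.008 m).
It fails at once if a bystander (post, beaker, vial, tape roll, marker) is moved by more than 20 mm (distance of any of post, beaker, vial_a, vial_b, tape, marker from where it was at the start of the episode above 0.02 m).
It also fails if it takes over 35 s, if anything falls off the work surface, if the arm or the gripper's body presses on something with over 40 N, if the wrist force passes 120 N, or if a joint passes its speed limit or range.

## Robot

A 6-joint arm with a two-finger parallel gripper is mounted at the origin on a cart in front of the work surface, level with it; the furniture and walls round the work are solid. World frame = base frame: x ahead of the robot, y to its left, z up, the work surface at z = 0. Lengths are in m, angles in rad, forces in N, time in s.
With the tool pointing down it reaches from about 0.3 to 0.95 m from the base axis. Payload 3.1 kg.
Tool frame: the origin (TCP) lies midway between the tips of the shut fingers; the grasp point (between the pads) lies 19 mm behind it; z points along the fingers, y is the line along which they close (so a half turn about z gives the same grasp; the last joint's range is limited). The gripper opens to 85 mm and grips with 20 to 120 N. Pads are 22 mm wide; open, the fingers measure 114 mm over their backs; the gripper's body (76 mm by 85 mm) begins 54 mm behind the grasp point. The pads swing forward as they close: fully open they stand 13 mm farther back than shut.
Start: joints at [-1.205, 0.308, 1.634, -0, 1.2, -0.07], TCP at [0.264, -0.567, 0.231] pointing down, gripper open.
Joint ranges: [-3.06, 3.06], [-0.79, 1.96], [0.05, 2.63], [-1.19, 4.34], [0.05, 2.64], [-2.94, 2.94]. Speed limits (rad/s): [2.79, 2.79, 3.14, 3.14, 3.14, 3.14].

## Interface

Orientations are given as a rotation vector (axis times angle).
In Python, from cell import robot, cams, models gives the robot as it stands.
- The arm moves only by the tool drive_tool, never from a script. Its argument "targets" is a list of rows, each a list of 5 numbers: the opening, from -1 (shut) to 1 (fully open), then the shift along the world's x, y, z normalised to -1 to 1, where 1 is 25 cm, then the turn about the world's z normalised to -1 to 1, where 1 is pi rad. A call has 1 to 10 rows; each row is the pose to reach, as a shift and turn from the pose commanded when the call began, turning the shorter way round; what a row does not reach only later rows make up. A row lasts 1/12 s, in which the tool goes at most 41.7 mm and 7.16 degrees, less where a joint would pass 70% of its speed; a pose out of reach is approached as far as the arm can. A call with a number of a shift or a turn outside -1 to 1 is refused whole. A call with a gripper value outside its range is refused whole. The fingers move at their own pace and stop on an object; "grip_force" is the grip in N (left out, the last holds). Time passes only in rows, so rows that repeat a pose let the fingers close. It gives the time, the measured TCP pose, the force, the opening and the grip force at its end, in the units of the state.
- robot.get_obs(): the state, without advancing time (a new reading comes with each control period).
- cams.capture(name): name is "scene" or "side" or "wrist"; returns a dict with "color" (400x640x3 uint8, red, green, blue), "camera_matrix" (3x3 intrinsics, pixels), "extrinsics" (4x4, takes a point from camera to world coordinates); the wrist camera has in their place "mount" (4x4, takes a point from camera to tool coordinates, whose origin is the TCP and whose axes are the flange's). Camera axes: x right, y up, looking along -z (the intrinsics and any distortion apply to the point x, -y, -z); pixel columns grow to the right and rows downward; lengths in m; the calibration is good to about 2 mm. The wrist camera is an equidistant fisheye: a pixel r from the principal point sees the ray r / f radians off the axis. A picture is of the moment at which its call begins: read the wrist's pose just before it. There is no depth.
- robot.close_job(): hands the job in; it is judged then, once.
Trained networks look in the newest picture that a camera, given by its name, has taken for a name from the list of things; names that differ only in an ending like _2 or _b are one class to them, and where a whole thing is asked for, a point or a joint stands for the part that bears it (a point fixed in the world has none). Each returns a list of dicts, best first, with "score" (0 to 1); they miss things now and then, are a little off and sometimes report something else, mostly with a low value. They report only what shows in the picture. A call takes as long as a camera call. They do not tell look-alikes from the thing itself.
- models.recognise(target, camera): "at" ([x, y, z] in m, in world coordinates, good to about 4 mm: the middle of the surface that is visible of it).
- models.masks_of(target, camera): "pixels" (400x640 bool, what is visible of it).
The state is a dict: "time": time; "q": joint angles; "qd": joint speeds; "joint_torque": joint torques, N m; "tool_pos": TCP position; "ee_rot": TCP orientation; "force": force on the tool from outside, world axes, zero at the start; "wrist_torque": the same for the moment, N m; "finger_gap": opening from 0.0 (shut) to 1.0 (fully open); "finger_force": force on a finger pad.
Only numpy, scipy, OpenCV 4.12 (cv2) and the standard library are available. Lean on these libraries where they do the work, as an engineer would, in place of code of your own. Each camera call takes 0.05 s, during which the arm holds its last target. There are 200 camera calls.

## Working session

There is one attempt and no reset: what is moved stays moved. The work goes in short steps, Python scripts to look and compute and a tool call to move; the robot and the scene stay as the last step left them, time stands still between calls to the robot, and variables do not carry over. Pictures are saved under pics/ and viewed, at most 10 in all, crops included, and the job is handed in when it is done.

Besides the shell and the picture viewer there is one more tool, called after "Request:" as a command line: name --pt "numbers of a row" for each row, then --argument value for the rest. drive_tool: Moves the arm, as the interface text tells. Its arguments: {"type":"object","properties":{"targets":{"type":"array","items":{"type":"array","items":{"type":"number","minimum":-1,"maximum":1}}},"grip_force":{"type":"number"}},"required":["targets"]}

```bash
mkdir -p pics; ls; python3 - <<'E'
from cell import robot,cams,models
import cv2,numpy as np
o=robot.get_obs();print(o['time'],o['tool_pos'],o['ee_rot'],o['finger_gap'])
for c in('scene','side'):
    d=cams.capture(c);cv2.imwrite(f'pics/{c}0.png',d['color'][...,::-1]);np.savez(f'pics/{c}0.npz',**d)
    print(c,d['extrinsics'].round(3).tolist(),d['camera_matrix'].round(1).tolist(), d.keys())
    for n in('orange_plate','blue_plate','post','block'):
        for r in models.recognise(n,c)[:3]:print(n,round(r['score'],2),np.round(r['at'],3))
E
```

```text
pics
0.0 [ 0.26351615 -0.56582144  0.23004685] [-3.06509307e+00 -6.78664237e-01  5.13359936e-04] 1.0013158078623845
scene [[-0.694, 0.478, -0.539, -0.293], [-0.72, -0.45, 0.528, 0.844], [0.011, 0.754, 0.656, 1.114], [0.0, 0.0, 0.0, 1.0]] [[467.3, 0.0, 323.0], [0.0, 467.3, 196.3], [0.0, 0.0, 1.0]] dict_keys(['color', 'camera_matrix', 'extrinsics'])
orange_plate 0.95 [0.524 0.012 0.045]
orange_plate 0.92 [ 0.477 -0.155  0.008]
blue_plate 0.93 [0.542 0.158 0.05 ]
post 0.63 [0.642 0.084 0.068]
side [[-0.842, 0.318, -0.435, -0.027], [-0.539, -0.478, 0.694, 0.921], [0.013, 0.819, 0.574, 0.823], [0.0, 0.0, 0.0, 1.0]] [[481.3, 0.0, 319.7], [0.0, 481.3, 197.5], [0.0, 0.0, 1.0]] dict_keys(['color', 'camera_matrix', 'extrinsics'])
orange_plate 0.72 [ 0.476 -0.157  0.005]
orange_plate 0.71 [0.525 0.016 0.046]
blue_plate 0.95 [0.541 0.157 0.041]
post 0.56 [0.646 0.084 0.06 ]
block 0.73 [0.572 0.122 0.038]
block 0.51 [ 0.442 -0.353  0.019]
```

View pics/scene0.png

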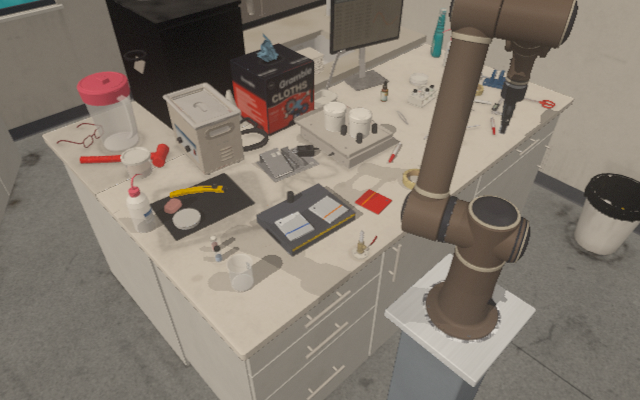

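View pics/side0.png

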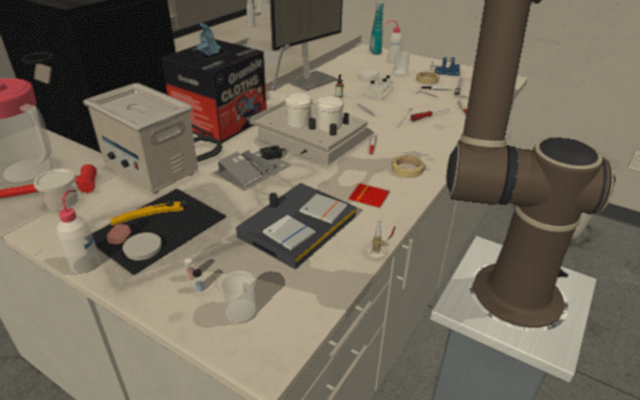

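The scene view shows the dark block at about (305,217). The orange-lined plate is at (330,208), the blue-lined one at (294,225), and the post at (290,197). The yellow-striped edge is at lower right. The candidates for the target are the plate on the block at (330,208) and a red square on the worktop at (373,201). The one on the block fits, being bare aluminium with an orange line. The side view agrees: orange at (325,207), blue at (292,232), red at (369,195).

```bash
cat > h.py <<'E'
import numpy as np,cv2
from scipy.spatial.transform import Rotation as R
def ray(d,uv):
    K=d['camera_matrix'];E=d['extrinsics'];x=(np.array(uv,float)-K[[0,1],[2,2]])/K[[0,1],[0,1]]
    v=np.c_[x[:,0],-x[:,1],-np.ones(len(x))];return E[:3,3],v@E[:3,:3].T
def onz(d,uv,z):
    o,v=ray(d,np.atleast_2d(uv));return o+v*((z-o[2])/v[:,2])[:,None]
def wray(d,o,uv):
    K=d['camera_matrix'];x=np.atleast_2d(np.array(uv,float))-K[[0,1],[2,2]]
    r=np.hypot(*x.T);t=r/K[0,0];s=np.sin(t)/np.maximum(r,1e-9)
    v=np.c_[x[:,0]*s,-x[:,1]*s,-np.cos(t)]
    T=np.eye(4);T[:3,:3]=R.from_rotvec(o['ee_rot']).as_matrix();T[:3,3]=o['tool_pos'];M=T@d['mount']
    return M[:3,3],v@M[:3,:3].T
def wonz(d,o,uv,z):
    c,v=wray(d,o,uv);return c+v*((z-c[2])/v[:,2])[:,None]
E
python3 - <<'E'
import numpy as np,cv2
from cell import robot,cams,models
im=cv2.imread('pics/scene0.png')[170:260,240:400]
cv2.imwrite('pics/crop0.png',cv2.resize(im,None,fx=5,fy=5,interpolation=cv2.INTER_CUBIC))
d=np.load('pics/scene0.npz')
from h import *
for r in models.masks_of('orange_plate','scene'):
    p=cv2.findContours(r['pixels'].astype(np.uint8),0,2)[0]
    if not p: continue
    b=onz(d,max(p,key=len)[:,0],.048)[:,:2].astype(np.float32);print(r['score'],cv2.minAreaRect(b))
w=cams.capture('wrist');print(w['camera_matrix'],w['mount'].round(3))
E
```

```text
0.86 ((0.44582605361938477, -0.12167472392320633), (0.09796003997325897, 0.0938604548573494), 7.726103782653809)
0.62 ((0.5225269198417664, 0.018807653337717056), (0.10536908358335495, 0.09736266732215881), 1.772191047668457)
0.29 ((0.5788187980651855, -0.39386698603630066), (0.014352770522236824, 0.11710727214813232), 23.839582443237305)
[[309.70691629   0.         321.99970496]
 [  0.         309.70691629 197.97905058]
 [  0.           0.           1.        ]] [[ 0.001  0.957  0.29   0.075]
 [ 1.    -0.001 -0.001 -0.001]
 [-0.001  0.29  -0.957 -0.143]
 [ 0.     0.     0.     1.   ]]
```

View pics/crop0.png

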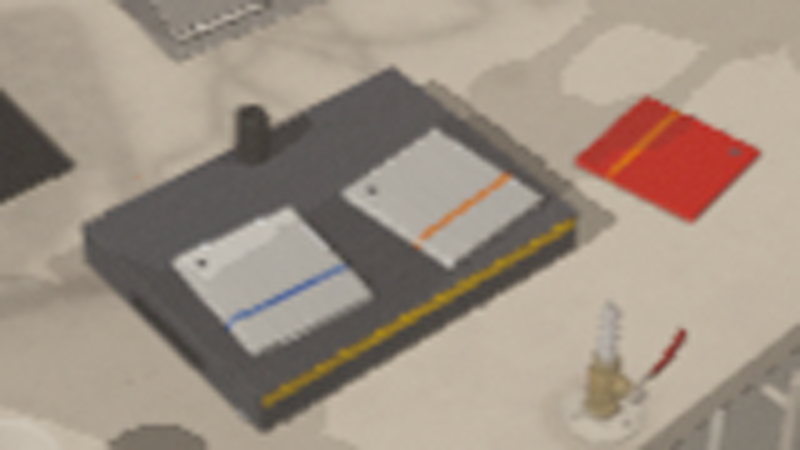

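The crop confirms it. The bare plate with the orange line is on the block at crop (440,198), and the red square at crop (665,160) is the look-alike. The blue plate is to its left in the picture, and the post is behind.

```bash
python3 - <<'E'
from h import *
d=np.load('pics/scene0.npz')
c=lambda *p:onz(d,np.array(p)/5+[240,170],.048)[:,:2]
e=onz(d,np.array([[262,400],[575,217],[392,68],[85,228]])/5+[240,170],.04)[:,:2];print(e.round(3))
v=e[0]-e[1];print('block yaw',np.degrees(np.arctan2(v[1],v[0])-np.pi/2))
p=c([450,268],[545,200],[437,130],[342,190]);print(p.round(3),p.mean(0))
for i,j in((0,3),(1,2)):
    v=p[j]-p[i];print(np.degrees(np.arctan2(v[1],v[0])))
from cell import robot
print(robot.get_obs()['time'])
E
```

```text
[[ 0.471  0.224]
 [ 0.451 -0.038]
 [ 0.65  -0.057]
 [ 0.668  0.208]]
block yaw -4.25527739166282
[[ 0.468  0.064]
 [ 0.471 -0.029]
 [ 0.572 -0.026]
 [ 0.572  0.064]] [0.5206252  0.01813254]
0.18298469464990683
1.5864946300245772
0.6
```

Request:
drive_tool --pt "0.2 0.4 1.0 0.3 -0.08" --pt "0.2 0.4 1.0 0.3 -0.08" --pt "0.2 0.4 1.0 0.3 -0.08" --pt "0.2 0.4 1.0 0.3 -0.08" --pt "0.2 0.4 1.0 0.3 -0.08" --pt "0.2 0.4 1.0 0.3 -0.08" --pt "0.2 0.4 1.0 0.3 -0.08" --pt "0.2 0.4 1.0 0.3 -0.08"

```text
time: 1.27
tool_pos: [0.3661, -0.3129, 0.3087]
ee_rot: [3.127, 0.297, 0.006]
force: [0.1, -0.4, 0.5]
finger_gap: 0.597
finger_force: 0.0
```

Request:
drive_tool --pt "0.2 0.5 1.0 0 -0.08" --pt "0.2 0.5 1.0 0 -0.08" --pt "0.2 0.5 1.0 0 -0.08" --pt "0.2 0.5 1.0 0 -0.08" --pt "0.2 0.5 1.0 0 -0.08" --pt "0.2 0.5 1.0 0 -0.08" --pt "0.2 0.5 1.0 0 -0.08" --pt "0.2 0.5 1.0 0 -0.08"

```text
time: 1.93
tool_pos: [0.4913, -0.0613, 0.3063]
ee_rot: [-3.137, 0.095, -0.004]
force: [-0.2, 0.2, 0.3]
finger_gap: 0.6
finger_force: 0.0
```

Request:
drive_tool --pt "0.2 0.1 0.4 0 0" --pt "0.2 0.1 0.4 0 0" --pt "0.2 0.1 0.4 0 0" --pt "0.2 0.1 0.4 0 0" --pt "0.2 0.1 0.4 0 0" --pt "0.2 0.1 0.4 0 0"

```text
time: 2.43
tool_pos: [0.5137, 0.0322, 0.306]
ee_rot: [3.139, -0.106, -0.001]
force: [-0.9, -0.0, 0.6]
finger_gap: 0.6
finger_force: 0.0
```

```bash
python3 - <<'E'
from cell import robot,cams,models
from h import *
import pickle
o=robot.get_obs();d=cams.capture('wrist');pickle.dump((o,d),open('pics/w1.pkl','wb'))
cv2.imwrite('pics/w1.png',d['color'][...,::-1]);print(o['time'],o['tool_pos'],o['ee_rot'],o['finger_gap'],o['force'])
E
```

```text
2.4333 [0.51367051 0.03220107 0.30595902] [ 3.13871120e+00 -1.05534834e-01 -1.00653879e-03] 0.6001602407576184 [-0.90403508 -0.02897205  0.58817604]
```

View pics/w1.png

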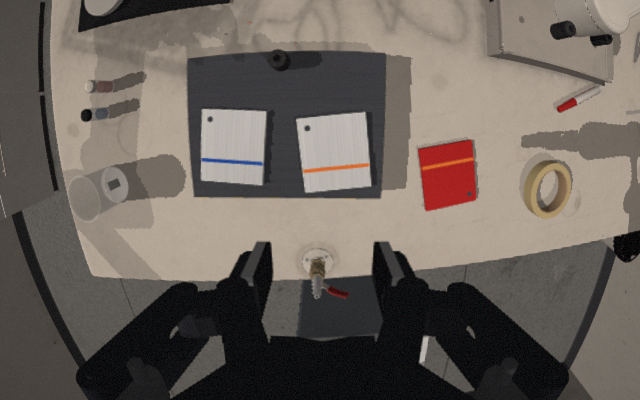

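The wrist view shows the dark block's corners near (190,58), (385,54), (381,197) and (195,197). The orange plate's corners are near (297,119), (366,112), (371,186) and (305,192), with its line at (336,168). The blue plate is at (233,147), the post at (280,60) and the red look-alike at (448,175). I'll measure these properly.

```bash
cat >> h.py <<'E'
def fitl(p):
    vx,vy,x,y=cv2.fitLine(p.astype(np.float32),cv2.DIST_HUBER,0,.01,.01).ravel()
    return np.array([x,y]),np.array([vx,vy])*(1 if vy>0 else -1)   # pointing +y
def measure(o,d,x0=295,x1=375,bl=((198,296),(372,380)),row=(185,210)):
    im=d['color'].astype(int);g=im.sum(2)
    # front edge: dark->bright down the columns
    pts=[]
    for a,b in bl:
        for u in range(a,b):
            c=g[row[0]:row[1],u]
            k=np.argmax(np.diff(c)); 
            t=(c[max(k-3,0)]+c[min(k+4,len(c)-1)])/2
            j=[i for i in range(max(k-3,0),min(k+4,len(c)-1)) if c[i]<t<=c[i+1]]
            if j: pts.append((u,row[0]+j[0]+(t-c[j[0]])/(c[j[0]+1]-c[j[0]])))
    E=wonz(d,o,pts,.04)[:,:2];pe,ve=fitl(E)
    res=np.abs((E-pe)@[ve[1],-ve[0]]);ok=res<.004;pe,ve=fitl(E[ok])
    n=np.array([ve[1],-ve[0]])  # block +x
    # line
    m=((im[...,0]-im[...,2])>50)&(im[...,0]>150);m[:,:x0]=0;m[:,x1:]=0;m[:60]=0;m[230:]=0
    v,u=np.nonzero(m)
    L=wonz(d,o,np.c_[u,v],.048)[:,:2];pl,vl=fitl(L)
    c=L.mean(0)
    e=(c-pe)@n
    print('edge yaw',np.degrees(np.arctan2(n[1],n[0])).round(2),'pts',len(E),ok.sum(),'line centre',c.round(4),'extent',np.ptp(L@ve).round(4),np.ptp(L@n).round(4))
    print('line yaw',np.degrees(np.arctan2(-vl[0],vl[1])).round(2),'line ahead-of-edge gap mm',(e*1e3).round(2))
    return pe,ve,n,c,vl,e
E
python3 - <<'E'
from h import *
import pickle
o,d=pickle.load(open('pics/w1.pkl','rb'))
measure(o,d)
for n,p,z in(('blk',[[190,58],[385,54],[381,197],[195,197]],.04),('pl',[[297,119],[366,112],[371,186],[305,192]],.048),('post',[[280,55]],.077),('blue',[[201,109],[267,111],[263,186],[202,181]],.048)):
    print(n,wonz(d,o,p,z)[:,:2].round(3).tolist())
# two-view height: plate corner rear-left/front, scene vs wrist
s=np.load('pics/scene0.npz')
for ws,ss in(([297,119],[437,130]),([371,186],[545,200]),([305,192],[450,268]),([366,112],[437,130])):
    a,u=wray(d,o,ws);b,v=ray(s,np.array([ss])/5+[240,170]);u=u[0]/np.linalg.norm(u);v=v[0]/np.linalg.norm(v)
    t=np.linalg.lstsq(np.c_[u,-v],b-a,rcond=None)[0];print(ws,(a+u*t[0]).round(4),(b+v*t[1]).round(4))
E
```

```text
edge yaw -4.35 pts 106 106 line centre [0.5074 0.0147] extent 0.0874 0.0133
line yaw 2.44 line ahead-of-edge gap mm 44.36
blk [[0.677, 0.203], [0.655, -0.059], [0.46, -0.046], [0.478, 0.221]]
pl [[0.575, 0.061], [0.578, -0.028], [0.479, -0.031], [0.477, 0.058]]
post [[0.655, 0.073]]
blue [[0.602, 0.19], [0.588, 0.099], [0.489, 0.114], [0.503, 0.202]]
[297, 119] [0.5763 0.0568 0.0997] [0.5315 0.0146 0.0978]
[371, 186] [ 0.4771 -0.0323  0.0405] [ 0.4757 -0.0344  0.0412]
[305, 192] [0.4744 0.0588 0.04  ] [0.4737 0.0578 0.0402]
[366, 112] [ 0.5781 -0.0291  0.0418] [ 0.5767 -0.0309  0.0421]
```

Request:
drive_tool --pt "0.2 0.367 -0.09 0 -0.003" --pt "0.2 0.367 -0.09 0 -0.003" --pt "0.2 0.367 -0.09 0 -0.003" --pt "0.2 0.367 -0.09 -0.2 -0.003" --pt "0.2 0.367 -0.09 -0.4 -0.003" --pt "0.2 0.367 -0.09 -0.6 -0.003" --pt "0.2 0.367 -0.09 -0.75 -0.003" --pt "0.2 0.367 -0.09 -0.88 -0.003" --pt "0.2 0.367 -0.09 -0.96 -0.003" --pt "0.2 0.367 -0.09 -0.96 -0.003"

```text
time: 3.32
tool_pos: [0.5981, 0.0093, 0.0582]
ee_rot: [3.139, -0.123, -0.026]
force: [-1.7, 1.7, -1.0]
finger_gap: 0.602
finger_force: 0.0
```

```bash
python3 - <<'E'
from cell import robot,cams,models
from h import *
import pickle
o=robot.get_obs();d=cams.capture('wrist');pickle.dump((o,d),open('pics/w2.pkl','wb'))
s=cams.capture('scene')['color'][160:260,230:390]
t=cams.capture('side')['color'][150:250,230:390]
im=np.vstack([np.hstack([cv2.resize(a,(400,250),interpolation=2) for a in(s,t)]),cv2.resize(d['color'],(800,500))[:350]])
cv2.imwrite('pics/w2.png',im[...,::-1]);print(o['time'],o['tool_pos'],o['ee_rot'],o['finger_gap'],o['force'])
E
```

```text
3.3167 [0.59808228 0.00928971 0.05817765] [ 3.13895287 -0.12338862 -0.02554267] 0.6023879456843841 [-1.70254301  1.66209093 -1.00159259]
```

View pics/w2.png

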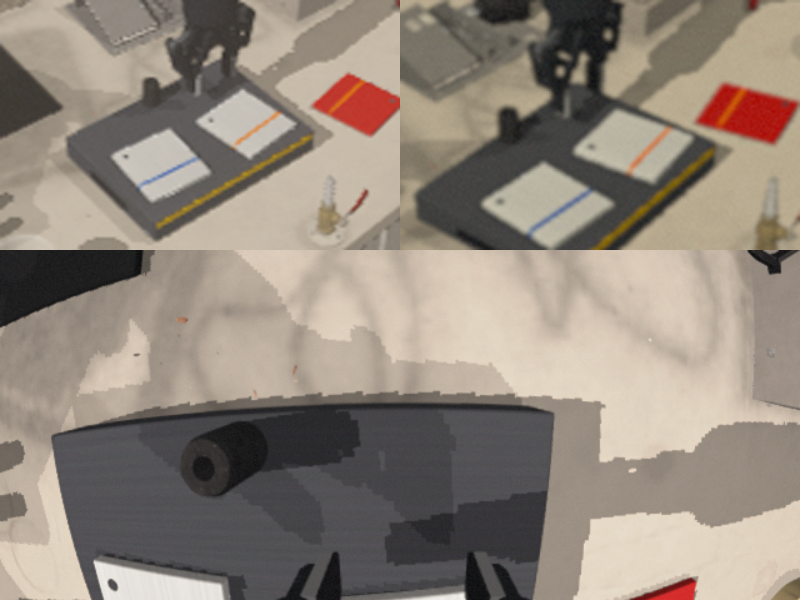

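The wrist view shows the finger tips at about (330,560) and (475,560), clear of the post at (205,465). The plate's rear edge is just in front, between them. I'll let the arm settle, then lower gently.

Request:
drive_tool --pt "0.2 0 0 0 0" --pt "0.2 0 0 0 0" --pt "0.2 0 0 0 0"

```text
time: 3.72
tool_pos: [0.6078, 0.0107, 0.0692]
ee_rot: [3.139, -0.12, 0.008]
force: [-0.7, 0.6, -0.3]
finger_gap: 0.597
finger_force: 0.0
```

```bash
python3 - <<'E'
from cell import robot,cams
from h import *
import pickle
o=robot.get_obs();d=cams.capture('wrist');pickle.dump((o,d),open('pics/w3.pkl','wb'))
print(o['time'],o['tool_pos'],o['ee_rot'],o['force'])
im=cv2.resize(d['color'][190:400,180:480],(800,560),interpolation=2)
cv2.imwrite('pics/w3.png',im[...,::-1])
# where the plate's rear corners (known) and finger should be
pts=np.array([[.575,.061,.048],[.578,-.028,.048]])
T=np.eye(4);T[:3,:3]=R.from_rotvec(o['ee_rot']).as_matrix();T[:3,3]=o['tool_pos'];M=np.linalg.inv(T@d['mount'])
for p in np.vstack([pts,T[:3,3]]):
    q=M[:3,:3]@p+M[:3,3];q=q*[1,-1,-1];r=np.hypot(q[0],q[1]);t=np.arctan2(r,q[2]);print(p,d['camera_matrix'][:2,2]+q[:2]/r*t*d['camera_matrix'][0,0])
E
```

```text
3.7167 [0.60776337 0.01067475 0.0692201 ] [ 3.1391993  -0.11991773  0.00811727] [-0.70161862  0.57830944 -0.29180994]
[0.575 0.061 0.048] [249.18795123 289.38413911]
[ 0.578 -0.028  0.048] [388.9015684  276.87470705]
[0.60776337 0.01067475 0.0692201 ] [324.01350852 255.38080583]
```

View pics/w3.png

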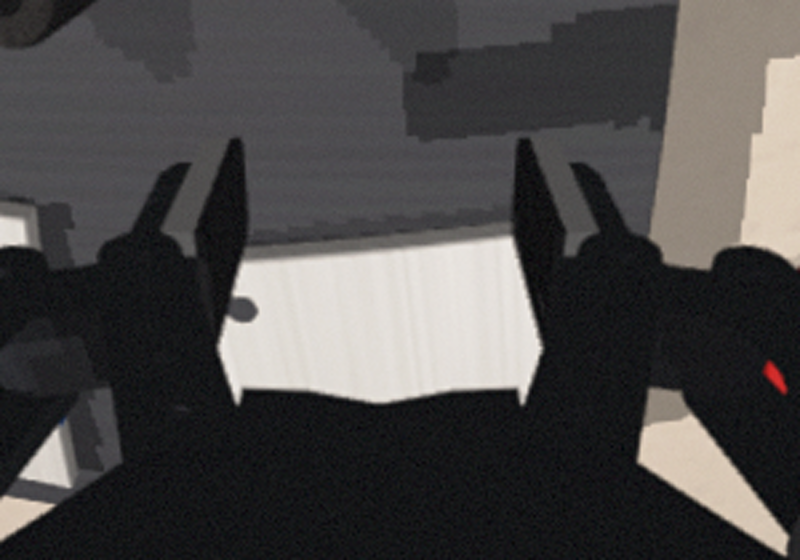

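The crop shows both pads' tips at (240,140) and (520,140). They are behind the plate's rear edge, which runs from (250,245) to (510,230). The computed clearance is about 15 mm, so I'll lower.

Request:
drive_tool --pt "0.2 0 0 -0.03 0" --pt "0.2 0 0 -0.06 0" --pt "0.2 0 0 -0.08 0" --pt "0.2 0 0 -0.08 0" --pt "0.2 0 0 -0.08 0"

```text
time: 4.18
tool_pos: [0.6045, 0.011, 0.045]
ee_rot: [-3.139, 0.12, 0.004]
force: [-0.7, 0.3, -0.7]
finger_gap: 0.6
finger_force: 0.0
```

Request:
drive_tool --pt "0.2 0 0 -0.012 0" --pt "0.2 0 0 -0.024 0" --pt "0.2 0 0 -0.024 0" --pt "0.2 0 0 -0.024 0"

```text
time: 4.52
tool_pos: [0.6054, 0.0109, 0.04]
ee_rot: [-3.139, 0.12, 0.001]
force: [-0.2, 0.2, 0.1]
finger_gap: 0.604
finger_force: 0.0
```

Request:
drive_tool --pt "0.2 0 0 -0.008 0" --pt "0.2 0 0 -0.008 0" --pt "0.2 0 0 -0.008 0"

```text
time: 4.77
tool_pos: [0.6056, 0.0109, 0.0382]
ee_rot: [-3.139, 0.12, 0.0]
force: [-0.8, 0.0, 0.7]
finger_gap: 0.6
finger_force: 0.0
```

Request:
drive_tool --pt "0.2 0 0 -0.006 0" --pt "0.2 0 0 -0.006 0" --pt "0.2 0 0 -0.006 0"

```text
time: 5.02
tool_pos: [0.6057, 0.0109, 0.0368]
ee_rot: [3.139, -0.12, 0.0]
force: [0.3, -0.6, 0.2]
finger_gap: 0.6
finger_force: 0.0
```

Request:
drive_tool --pt "0.2 0 0 -0.006 0" --pt "0.2 0 0 -0.006 0" --pt "0.2 0 0 -0.006 0"

```text
time: 5.27
tool_pos: [0.6057, 0.0109, 0.0368]
ee_rot: [3.139, -0.12, -0.001]
force: [-2.4, 0.2, 8.5]
finger_gap: 0.601
finger_force: 4.1
```

Request:
drive_tool --pt "0.2 0 0 0.016 0" --pt "0.2 0 0 0.016 0" --pt "0.2 -0.02 0.002 0.016 0" --pt "0.2 -0.04 0.003 0.016 0" --pt "0.2 -0.06 0.005 0.016 0" --pt "0.2 -0.08 0.006 0.016 0" --pt "0.2 -0.1 0.008 0.016 0" --pt "0.2 -0.11 0.008 0.016 0" --pt "0.2 -0.12 0.009 0.016 0" --pt "0.2 -0.12 0.009 0.016 0"

```text
time: 6.1
tool_pos: [0.5749, 0.0132, 0.0392]
ee_rot: [-3.139, 0.12, 0.001]
force: [-0.8, -0.4, -0.1]
finger_gap: 0.599
finger_force: 0.0
```

Request:
drive_tool --pt "0.2 -0.01 0.001 0 0" --pt "0.2 -0.02 0.002 0 0" --pt "0.2 -0.03 0.002 0 0" --pt "0.2 -0.04 0.003 0 0" --pt "0.2 -0.05 0.004 0 0" --pt "0.2 -0.06 0.005 0 0" --pt "0.2 -0.07 0.005 0 0" --pt "0.2 -0.076 0.006 0 0" --pt "0.2 -0.08 0.006 0 0" --pt "0.2 -0.08 0.006 0 0"

```text
time: 6.93
tool_pos: [0.5554, 0.0147, 0.0394]
ee_rot: [-3.139, 0.12, 0.0]
force: [0.4, -0.2, 1.4]
finger_gap: 0.597
finger_force: 0.5
```

```bash
python3 - <<'E'
from cell import robot,cams
from h import *
o=robot.get_obs();d=cams.capture('wrist');s=cams.capture('scene')['color'][160:260,230:390];t=cams.capture('side')['color'][150:250,230:390]
print(o['time'],o['tool_pos'],o['ee_rot'],o['force'])
im=np.vstack([np.hstack([cv2.resize(a,(400,250),interpolation=2) for a in(s,t)]),cv2.resize(d['color'][190:320,160:480],(800,325))])
cv2.imwrite('pics/w4.png',im[...,::-1])
E
```

```text
6.9333 [0.5554056  0.01469657 0.0393763 ] [-3.13924214e+00  1.19828393e-01  9.65205838e-05] [ 0.40678842 -0.20947631  1.40341056]
```

View pics/w4.png

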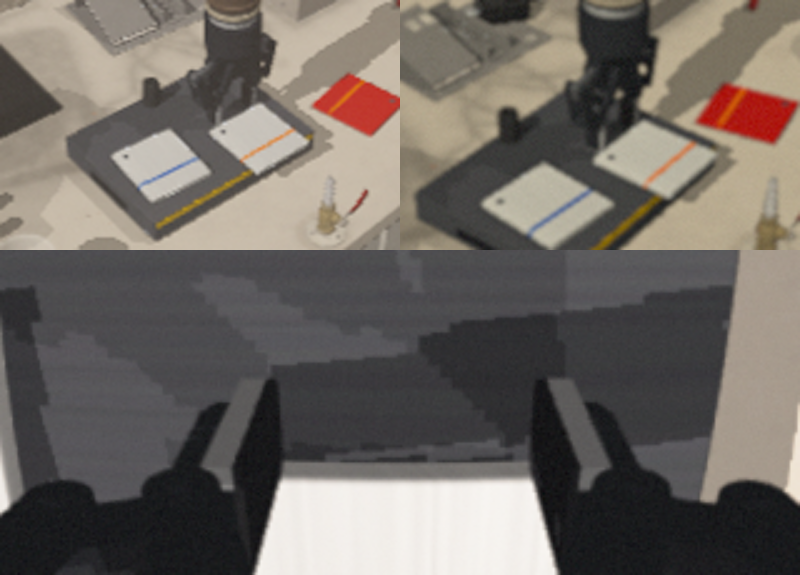

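The plate is now square against the fingers and its front end overhangs the striped edge. The blue plate has not moved. I'll back off and measure from the first viewing height.

Request:
drive_tool --pt "0.2 0.03 -0.002 0 0" --pt "0.2 0.05 -0.004 0 0" --pt "0.2 0.05 -0.004 0.1 0" --pt "0.2 0.05 -0.004 0.3 0" --pt "0.2 0 0.05 0.5 0" --pt "0.2 -0.15 0.07 0.7 0" --pt "0.2 -0.15 0.07 0.85 0" --pt "0.2 -0.15 0.07 0.96 0" --pt "0.2 -0.15 0.07 1 0" --pt "0.2 -0.15 0.07 1 0"

```text
time: 7.92
tool_pos: [0.5221, 0.0323, 0.2974]
ee_rot: [-3.139, 0.119, -0.022]
force: [1.2, 0.1, -0.0]
finger_gap: 0.602
finger_force: 0.0
```

Request:
drive_tool --pt "0.2 0 0 0 0" --pt "0.2 0 0 0 0" --pt "0.2 0 0 0 0" --pt "0.2 0 0 0 0"

```text
time: 8.25
tool_pos: [0.5169, 0.0321, 0.2868]
ee_rot: [3.139, -0.12, -0.007]
force: [0.4, -0.9, -0.2]
finger_gap: 0.604
finger_force: 0.0
```

```bash
python3 - <<'E'
from cell import robot,cams
from h import *
import pickle
o=robot.get_obs();d=cams.capture('wrist');pickle.dump((o,d),open('pics/w5.pkl','wb'))
print(o['time'],o['tool_pos'],o['ee_rot'])
cv2.imwrite('pics/w5.png',cv2.resize(d['color'][40:240,160:427],(800,600),interpolation=2)[...,::-1])
E
```

```text
8.25 [0.5168865  0.03208953 0.28681439] [ 3.1392027  -0.11997337 -0.00746367]
```

View pics/w5.png

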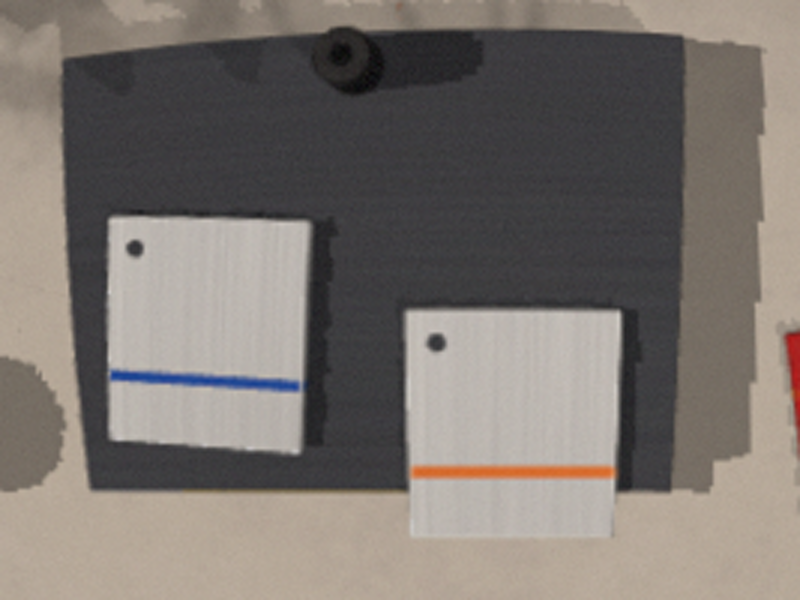

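The block's front edge runs at crop row 490 from column 90 to 672. The orange line is parallel to it at row 472, columns 411 to 615. The blue plate and post have not moved.

```bash
python3 - <<'E'
from h import *
import pickle
o,d=pickle.load(open('pics/w5.pkl','rb'))
a=measure(o,d,293,370,((193,292),(370,382)),(193,213))
pe,n,e=a[0],a[2],a[5]
print('at w4, TCP from edge',(np.array([.5554,.0147])-pe)@n,'line',e, 'target TCP',(np.array([.5554,.0147])-(e)*n).round(4))
o,d=pickle.load(open('pics/w1.pkl','rb'));b=measure(o,d);print((b[0]-pe)@n)
E
```

```text
edge yaw -4.31 pts 111 111 line centre [0.4752 0.0249] extent 0.088 0.0054
line yaw -4.32 line ahead-of-edge gap mm 11.4
at w4, TCP from edge 0.09216360474063527 line 0.011403892718420553 target TCP [0.544  0.0156]
edge yaw -4.35 pts 106 106 line centre [0.5074 0.0147] extent 0.0874 0.0133
line yaw 2.44 line ahead-of-edge gap mm 44.36
-1.1068361e-05
```

Request:
drive_tool --pt "0.2 0.22 -0.074 0 0" --pt "0.2 0.22 -0.074 0 0" --pt "0.2 0.22 -0.074 -0.15 0" --pt "0.2 0.22 -0.074 -0.3 0" --pt "0.2 0.22 -0.074 -0.45 0" --pt "0.2 0.22 -0.074 -0.6 0" --pt "0.2 0.22 -0.074 -0.75 0" --pt "0.2 0.22 -0.074 -0.85 0" --pt "0.2 0.22 -0.074 -0.9 0" --pt "0.2 0.22 -0.074 -0.9 0"

```text
time: 9.13
tool_pos: [0.5692, 0.0138, 0.0597]
ee_rot: [-3.139, 0.12, 0.015]
force: [0.4, 0.1, 0.3]
finger_gap: 0.599
finger_force: 0.0
```

Request:
drive_tool --pt "0.2 0 0 -0.02 0" --pt "0.2 0 0 -0.04 0" --pt "0.2 0 0 -0.06 0" --pt "0.2 0 0 -0.08 0" --pt "0.2 0 0 -0.09 0" --pt "0.2 0 0 -0.1 0" --pt "0.2 0 0 -0.1 0" --pt "0.2 0 0 -0.1 0" --pt "0.2 0 0 -0.1 0"

```text
time: 9.88
tool_pos: [0.5733, 0.0136, 0.0395]
ee_rot: [3.139, -0.12, 0.001]
force: [-0.1, -0.6, 0.5]
finger_gap: 0.601
finger_force: 0.0
```

Request:
drive_tool --pt "0.2 -0.03 0.002 0 0" --pt "0.2 -0.055 0.004 0 0" --pt "0.2 -0.07 0.005 0 0" --pt "0.2 -0.08 0.006 0 0" --pt "0.2 -0.09 0.007 0 0" --pt "0.2 -0.1 0.008 0 0" --pt "0.2 -0.107 0.008 0 0" --pt "0.2 -0.112 0.009 0 0" --pt "0.2 -0.116 0.009 0 0" --pt "0.2 -0.116 0.009 0 0"

```text
time: 10.72
tool_pos: [0.5439, 0.0159, 0.0393]
ee_rot: [-3.139, 0.12, 0.0]
force: [0.2, -0.3, -0.7]
finger_gap: 0.599
finger_force: 0.2
```

Request:
drive_tool --pt "0.2 0 0 0 0" --pt "0.2 0 0 0 0" --pt "0.2 0 0 0 0"

```text
time: 10.97
tool_pos: [0.5439, 0.0159, 0.0392]
ee_rot: [-3.139, 0.12, 0.001]
force: [-0.1, 0.1, -0.0]
finger_gap: 0.601
finger_force: 0.1
```

Spot on target. I'll back off, rise and check.

Request:
drive_tool --pt "0.2 0.03 -0.002 0 0" --pt "0.2 0.06 -0.004 0 0" --pt "0.2 0.06 -0.004 0.1 0" --pt "0.2 0.06 -0.004 0.3 0" --pt "0.2 0 0.05 0.5 0" --pt "0.2 -0.1 0.07 0.7 0" --pt "0.2 -0.1 0.07 0.85 0" --pt "0.2 -0.1 0.07 0.96 0" --pt "0.2 -0.1 0.07 1 0" --pt "0.2 -0.1 0.07 1 0"

```text
time: 11.8
tool_pos: [0.5237, 0.0335, 0.2976]
ee_rot: [-3.139, 0.119, -0.024]
force: [1.3, 0.2, -0.2]
finger_gap: 0.6
finger_force: 0.0
```

Request:
drive_tool --pt "0.2 0 0 0 0" --pt "0.2 0 0 0 0" --pt "0.2 0 0 0 0" --pt "0.2 0 0 0 0" --pt "0.2 0 0 0 0" --pt "0.2 0 0 0 0"

```text
time: 12.3
tool_pos: [0.5185, 0.0334, 0.2879]
ee_rot: [3.139, -0.12, -0.004]
force: [-0.6, 0.1, -0.3]
finger_gap: 0.603
finger_force: 0.0
```

```bash
python3 - <<'E'
from cell import robot,cams
from h import *
o=robot.get_obs();d=cams.capture('wrist')
print(o['time'],o['tool_pos'],o['ee_rot'])
measure(o,d,293,370,((193,290),(371,382)),(190,216))
cv2.imwrite('pics/w6.png',cv2.resize(d['color'][40:240,160:427],(800,600),interpolation=2)[...,::-1])
E
```

```text
12.3 [0.51854541 0.03335895 0.28792946] [ 3.13926985 -0.11990406 -0.00396481]
edge yaw -4.09 pts 108 97 line centre [0.4641 0.0267] extent 0.0891 0.0045
line yaw -3.6 line ahead-of-edge gap mm -0.23
```

View pics/w6.png

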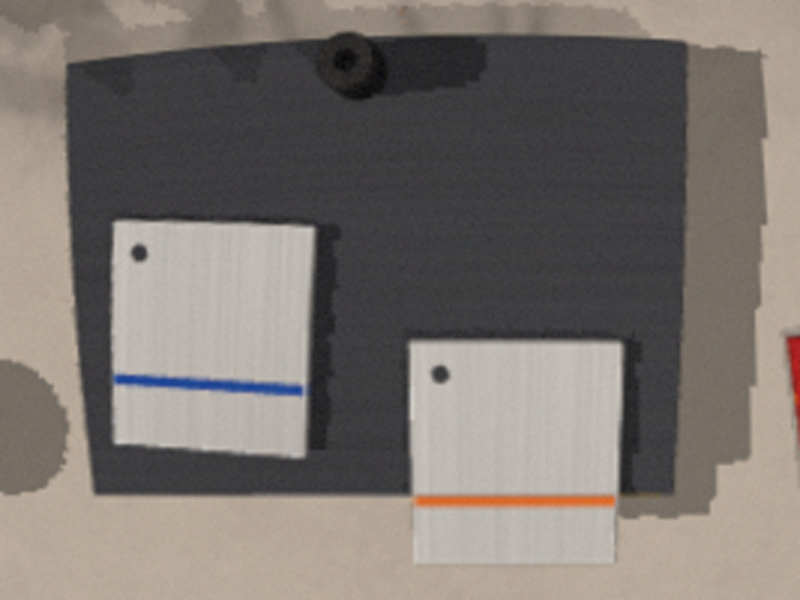

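The picture shows the line at rows 494 to 506 and the edge at row 493. With the plate's 8 mm height corrected for, that puts the line 0.2 mm from the edge and square to it within 0.5°. The blue plate and post have not moved.

```bash
python3 -c "
from cell import robot
print(robot.close_job())"
```

```text
the job is handed in; nothing more can be done
None
```

I pushed the orange-lined plate to the front edge and handed the job in at about 12 s; on the last check its line was about 0.2 mm from straight above the edge and square to it within about 0.5°, with the blue plate and post showing no visible movement (no verdict was returned).

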